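# Sort the roti counter's bowls, tumblers and spoon into their places

## Robot

A 6-joint arm with a two-finger parallel gripper is mounted at the origin on the work surface. World frame = base frame: x ahead of the robot, y to its left, z up, the work surface at z = 0. Lengths are in m, angles in rad, forces in N, time in s.
With the tool pointing down it reaches from about 0.3 to 0.875 m from the base axis. Payload 6.4 kg.
Tool frame: the origin (TCP) lies on the centre line of the jaws, within the pads' length; the fingertips stand ctrl.tip_extent ahead of it and the grasp point (between the pads) lies 8 mm behind it (ctrl.tip_extent is the distance from the TCP to the fingertips, in m); z points along the fingers, y is the line along which they close (so a half turn about z gives the same grasp; the last joint's range is limited). The gripper opens to 85 mm and grips with 20 to 120 N. Pads are 22 mm wide; open, the fingers measure 114 mm over their backs; the gripper's body (76 mm by 85 mm) begins 54 mm behind the grasp point. The pads swing forward as they close: fully open they stand 13 mm farther back than shut.
Start: joints at [1.048, 0.181, 1.607, -0, 1.354, -0.206], TCP at [0.179, 0.546, 0.242] pointing down, gripper open.
Joint ranges: [-2.99, 2.99], [-0.89, 2.07], [0.3, 2.58], [-1.14, 4.28], [0, 2.63], [-3.12, 3.12]. Speed limits (rad/s): [2.57, 2.57, 3.01, 3.14, 3.14, 3.14].

## Interface

Orientations are given as a unit quaternion [w, x, y, z].
In Python, from bench import ctrl gives the robot as it stands.
- The arm moves only by the shell command python3 -m handwheel 'ROWS'. ROWS is JSON, a list of rows, each a list of 7 numbers: the turn, a rotation vector about the tool's x, y, z as a fraction of full scale, then the shift along the tool's x, y, z as a fraction of full scale, then the opening, from 0 (shut) to 1 (fully open). In form: [[rx, ry, rz, x, y, z, jaw], ...]. A call has exactly 8 rows; each row shifts and turns the commanded pose from where the row before left it, along the tool's axes as they then stand; what a row does not reach is not made up. Full scale, the value 1, is 300 mm for a shift and pi rad for a turn. A row lasts 1/10 s, in which the tool goes at most 50 mm and 8.59 degrees, less where a joint would pass 70% of its speed; a pose out of reach is approached as far as the arm can. A call with a number of a shift or a turn outside -1 to 1 is refused whole. A call with a gripper value outside its range is refused whole. The fingers move at their own pace and stop on an object; the grip force is fixed at half the most. Time passes only in rows, so rows that do not move let the fingers close, or fill a call up. It gives the time, the measured TCP pose, the force, the opening and the grip force at its end, in the units of the state.
- ctrl.get_obs(): the state, without advancing time (a new reading comes with each control period).
- ctrl.camera(name): name is "scene" or "top" or "wrist"; returns the picture (400x640x3 uint8, blue, green, red); there is no depth.
- ctrl.camera_model(name): a dict with "camera_matrix" (3x3 intrinsics, pixels), "cam_to_world" (4x4, takes a point from camera to world coordinates). Camera axes: x right, y up, looking along -z (the intrinsics and any distortion apply to the point x, -y, -z); pixel columns grow to the right and rows downward; lengths in m; the calibration is good to about 2 mm. The wrist camera is an equidistant fisheye: a pixel r from the principal point sees the ray r / f radians off the axis. A picture is of the moment at which its call begins: read the wrist's pose just before it. camera_model takes no time and is no camera call; for the wrist camera it gives the pose at the moment of the call.
- ctrl.hand_in(): hands the job in; it is judged then, once.
The state is a dict: "time_s": time; "q": joint angles; "dq": joint speeds; "joint_efforts": joint torques, N m; "eef_pos": TCP position; "eef_rot": TCP orientation; "wrist_force": force on the tool from outside, world axes, zero at the start; "torque": the same for the moment, N m; "opening": opening from 0.0 (shut) to 1.0 (fully open); "grasp_force": force on a finger pad.
Only numpy, scipy, OpenCV 4.12 (cv2) and the standard library are available. Lean on these libraries where they do the work, as an engineer would, in place of code of your own. Each camera call takes 0.05 s, during which the arm holds its last target. There are 200 camera calls.

## Task

Sort the clean things on the roti counter into their places: one low dipping bowl in each bay of the tray with the two large bays, one tall tumbler in each bay of the tray with the two small bays, and the ceramic spoon with its bowl sitting in the round spoon rest (handle any way). Set each one down gently, upright and flat on the floor of its place, without dropping it, and leave it there; leave the red scraper and the lidded canister where they are.

Things in the scene. Friction and masses are not known exactly. Their poses are not given: they have to be found in the camera images.
- bowl_a_center (a point): Dipping bowl, plain steel, round, open at the top and low: 64 mm across the rim, 60 mm across the base, 36 mm high, about 90 g. Point: its centre, half-way up (18 mm above its underside); z up. Stands upright; grip it across its outside. One of two alike; either may go in either bay of the bowl tray.
- bowl_b_center (a point): Dipping bowl, plain steel, round, open at the top and low: 64 mm across the rim, 60 mm across the base, 36 mm high, about 90 g. Point: its centre, half-way up (18 mm above its underside); z up. Stands upright; grip it across its outside. One of two alike; either may go in either bay of the bowl tray.
- tumbler_a_center (a point): Tumbler, plain steel, round, open at the top, tall and slim: 42 mm across the rim, 40 mm across the base, 70 mm high, about 90 g. Point: its centre, half-way up (35 mm above its underside); z up. Stands upright; grip it across its outside. One of two alike; either may go in either bay of the tumbler tray.
- tumbler_b_center (a point): Tumbler, plain steel, round, open at the top, tall and slim: 42 mm across the rim, 40 mm across the base, 70 mm high, about 90 g. Point: its centre, half-way up (35 mm above its underside); z up. Stands upright; grip it across its outside. One of two alike; either may go in either bay of the tumbler tray.
- spoon_bowl (a point): White ceramic spoon, 126 mm long, 70 g, standing level on the flat base of its round bowl (rim 52, base 40 across, 20 high). Point: bowl centre, 10 above its underside; z up. Straight level handle along -x from the rim to 100 mm behind the point, 12 wide (y), underside 16 and top 24 above the spoon's underside. Good grip: across the handle 55 mm behind the point.
- bowl_tray: Shallow steel tray with two large square bays side by side along its y, fixed to the counter, 92 mm (x) by 180 (y). Origin: centre of its underside; z up. Bays 84 x 84 mm, centred at y = +44 and -44; floor 5 mm above the counter; walls and divider 4 thick, their tops 15 above the counter. For the two low bowls.
- tumbler_tray: Shallow steel tray with two small square bays side by side along its y, fixed to the counter, 70 mm (x) by 136 (y). Origin: centre of its underside; z up. Bays 62 x 62 mm, centred at y = +33 and -33; floor 5 mm above the counter; walls and divider 4 thick, their tops 15 above the counter. For the two tall tumblers.
- spoon_rest: Round white ceramic spoon rest, a shallow dish fixed to the counter, 86 mm across the rim, 13 mm high, walls 4 mm, flat inner floor about 66 mm across and 5 mm above the counter. Origin: centre of its underside; z up.
- canister: Bystander: steel canister with a lid and small black knob, 94 mm across, 123 mm high, loose, about 700 g. Origin: centre of its underside; z up. Not to be moved.
- scraper: Bystander: red plastic dough scraper lying flat, 88 mm (x) by 110 mm (y), blade 4 mm thick with a 14 mm high grip ridge along its -x edge, loose, about 80 g. Origin: 1 mm from its middle, on the underside; z up. Not to be moved.
There are look-alikes about, which are no part of the job. What is shaped like the part that bears bowl_b_center but green is not meant. What is shaped like the part that bears spoon_bowl but yellow is not meant.

How it is judged:
By the outcome, as a careful person would: the job done as asked, in the order asked, and still so for the second after the job is handed in, with the robot touching nothing.
It also fails if it takes over 115 s, if anything falls off the work surface, if the arm or the gripper's body presses on something with over 40 N, if the wrist force passes 120 N, or if a joint passes its speed limit or range.

## Working session

There is one attempt and no reset: what is moved stays moved. The work goes in short steps, Python scripts to look and compute and a shell command to move; the robot and the scene stay as the last step left them, time stands still between calls to the robot, and variables do not carry over. Pictures are saved under pics/ and viewed, at most 14 in all, crops included, and the job is handed in when it is done.

```bash
mkdir -p pics; ls
python3 - <<'E'
from bench import ctrl
import cv2
print(ctrl.get_obs()); print(ctrl.tip_extent)
for n in ("top","scene"):
    cv2.imwrite(f"pics/{n}0.png",ctrl.camera(n)); m=ctrl.camera_model(n); print(n,m)
E
```

```text
pics
{'time_s': 0.0, 'q': array([ 1.04771658e+00,  1.81523525e-01,  1.60800618e+00,  4.75291985e-05,
        1.35382098e+00, -2.06287108e-01]), 'dq': array([ 0.00258104, -0.00060991,  0.00066101,  0.00116398,  0.00067231,
        0.0007921 ]), 'joint_efforts': array([ 1.04868435e-03, -4.44860208e+01, -3.51336551e+01, -3.00381025e-04,
        9.11783951e-03,  1.41458258e-05]), 'eef_pos': array([0.17881366, 0.54592655, 0.24139488]), 'eef_rot': array([-3.35179976e-04,  1.57739817e-01,  9.87480317e-01, -8.12930493e-04]), 'wrist_force': array([-0.58401127,  0.03781296, -0.43052071]), 'torque': array([-0.03488017, -0.06517395, -0.00371987]), 'grasp_force': 0.0, 'opening': 1.001253034533668}
0.011
top {'camera_matrix': array([[407.37058638,   0.        , 318.63817169],
       [  0.        , 407.37058638, 205.3814129 ],
       [  0.        ,   0.        ,   1.        ]]), 'cam_to_world': array([[ 1.72934802e-02,  9.75215427e-01, -2.20580614e-01,
         1.76504457e-01],
       [-9.99844727e-01,  1.76141854e-02, -5.13053726e-04,
         1.29761793e-02],
       [ 3.38500991e-03,  2.20555236e-01,  9.75368612e-01,
         1.31328547e+00],
       [ 0.00000000e+00,  0.00000000e+00,  0.00000000e+00,
         1.00000000e+00]])}
scene {'camera_matrix': array([[482.94369562,   0.        , 322.61244461],
       [  0.        , 482.94369562, 196.91773739],
       [  0.        ,   0.        ,   1.        ]]), 'cam_to_world': array([[ 0.08487676, -0.83521831,  0.54332891,  1.24606728],
       [ 0.99638569,  0.07300259, -0.0434302 , -0.0450146 ],
       [-0.00339072,  0.54505136,  0.8383958 ,  1.23679807],
       [ 0.        ,  0.        ,  0.        ,  1.        ]])}
```

View pics/top0.png

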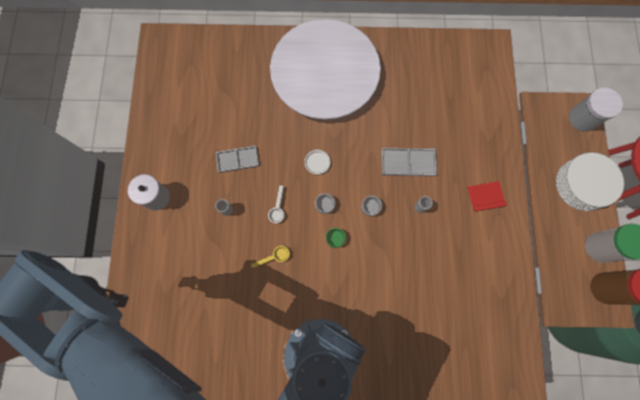

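View pics/scene0.png

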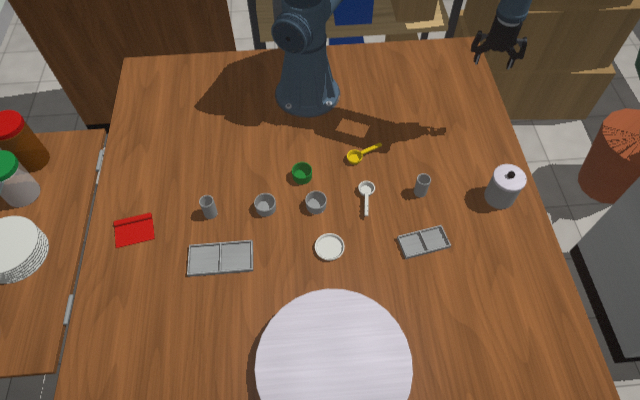

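Top view: steel bowls at (326,203) and (372,206), tumblers at (224,207) and (425,204), and the white spoon bowl at (276,215) with its handle running to (281,187). The tumbler tray is at (238,159), the rest at (317,162), the bowl tray at (409,162), the canister at (147,192) and the scraper at (487,196). The decoys are the green bowl (337,238) and the yellow spoon (283,254); colour rules both out. I'll confirm in one enlarged crop.

```bash
cat > h.py <<'E'
import numpy as np, cv2
from bench import ctrl
from scipy.spatial.transform import Rotation as R
def ray(n,uv,m=None):
    m=m or ctrl.camera_model(n); K=m["camera_matrix"]; T=m["cam_to_world"]
    x=(uv[0]-K[0,2])/K[0,0]; y=(uv[1]-K[1,2])/K[1,1]
    if n=="wrist":
        r=np.hypot(x,y); d=np.array([np.sin(r)*x/max(r,1e-9),-np.sin(r)*y/max(r,1e-9),-np.cos(r)])
    else: d=np.array([x,-y,-1.])
    return T[:3,3],T[:3,:3]@d
def at(n,uv,z,m=None):
    o,d=ray(n,uv,m); return (o+d*(z-o[2])/d[2])[:2]
def proj(n,P,m=None):
    m=m or ctrl.camera_model(n); K=m["camera_matrix"]; T=m["cam_to_world"]
    p=(np.atleast_2d(P)-T[:3,3])@T[:3,:3]; x,y,z=p[:,0],-p[:,1],-p[:,2]
    if n=="wrist":
        r=np.hypot(x,y); s=np.arctan2(r,z)/np.maximum(r,1e-9); x,y=x*s,y*s
    else: x,y=x/z,y/z
    return np.c_[x*K[0,0]+K[0,2],y*K[1,1]+K[1,2]]
def rel(xyz,yaw=None):
    """remaining move: tool-axes shift (fraction) to xyz, then turn about tool z to bring tool y to yaw deg"""
    o=ctrl.get_obs(); q=o["eef_rot"]; M=R.from_quat([q[1],q[2],q[3],q[0]]).as_matrix()
    now=np.degrees(np.arctan2(M[1,1],M[0,1])); s=M.T@(np.array(xyz)-o["eef_pos"])/0.3
    out=[s.round(3)]
    if yaw is not None: out.append(round(-(((yaw-now+90)%180)-90)/180,4))
    print("shift",out, "pos",o["eef_pos"].round(4),"yaw",now.round(1),"tilt",np.degrees(np.arccos(-M[2,2])).round(2),"q6",o["q"][5].round(2),"open",round(o["opening"],3),"t",round(o["time_s"],2))
E
python3 - <<'E'
import cv2,numpy as np
from h import *
a=cv2.imread("pics/top0.png")[140:270,200:460]; b=cv2.imread("pics/scene0.png")[140:285,180:460]
a=cv2.resize(a,None,fx=3,fy=3,interpolation=cv2.INTER_CUBIC); b=cv2.resize(b,(780,404),interpolation=cv2.INTER_CUBIC)
cv2.imwrite("pics/ca.png",a);cv2.imwrite("pics/cb.png",b)
E
```

```text
(no output)
```

View pics/ca.png

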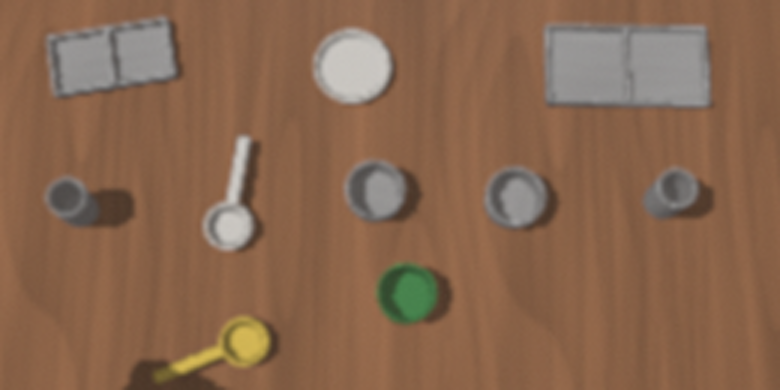

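View pics/cb.png

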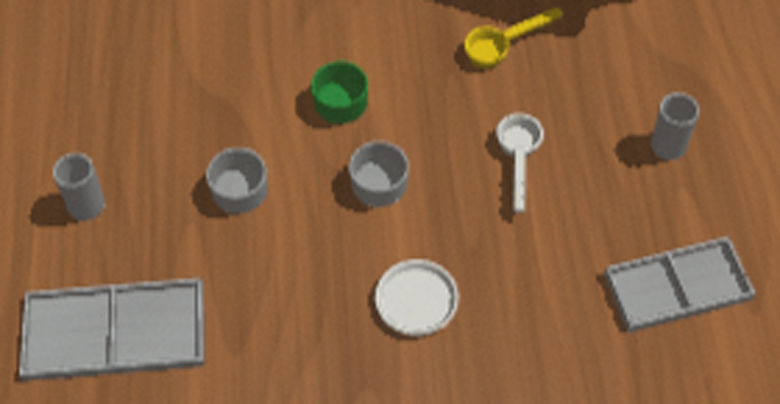

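Run:
```python
from h import *
T=lambda u,v:((u+.5)/3-.5+200,(v+.5)/3-.5+140)
S=lambda u,v:((u+.5)*280/780-.5+180,(v+.5)*145/404-.5+140)
pts=dict(bowl_a=((376,190),(378,167),.036),bowl_b=((517,197),(237,174),.036),tumL=((67,197),(679,109),.07),tumR=((677,188),(74,168),.07),
 spoon=((230,226),(520,132),.02),hend=((244,138),(519,208),.022),rest=((354,66),(417,295),.013),
 B1=((545,26),(203,362),.015),B2=((709,27),(21,376),.015),B3=((710,105),(25,291),.015),B4=((546,104),(202,281),.015),
 T1=((47,36),(752,293),.015),T2=((167,18),(629,327),.015),T3=((179,75),(607,268),.015),T4=((57,96),(729,239),.015))
W={}
for k,(a,b,z) in pts.items():
    p=at("top",T(*a),z);q=at("scene",S(*b),z);W[k]=(p+q)/2;print(k,p.round(4),q.round(4),((p-q)*1e3).round(1),W[k].round(4))
for c in "BT":
    P=np.array([W[c+str(i)] for i in (1,2,3,4)]); e=P[0]-P[1]+P[3]-P[2]; f=P[0]-P[3]+P[1]-P[2]
    print(c,P.mean(0).round(4),"yaw of y axis",np.degrees(np.arctan2(e[1],e[0])).round(1),"from x",np.degrees(np.arctan2(f[1],f[0])).round(1),np.linalg.norm(e)/2,np.linalg.norm(f)/2)
d=W["hend"]-W["spoon"];print("handle dir",np.degrees(np.arctan2(d[1],d[0])),np.linalg.norm(d))
```

```text
bowl_a [ 0.4736 -0.0067] [ 0.4755 -0.0049] [-1.9 -1.8] [ 0.4745 -0.0058]
bowl_b [ 0.4686 -0.1579] [ 0.4713 -0.1542] [-2.7 -3.8] [ 0.47   -0.1561]
tumL [0.4524 0.3157] [0.4523 0.3172] [ 0.1 -1.5] [0.4523 0.3165]
tumR [ 0.4735 -0.3209] [ 0.4712 -0.3185] [ 2.3 -2.4] [ 0.4724 -0.3197]
spoon [0.4346 0.15  ] [0.4334 0.1537] [ 1.2 -3.7] [0.434  0.1518]
hend [0.5327 0.1384] [0.5305 0.1394] [ 2.2 -1. ] [0.5316 0.1389]
rest [0.6208 0.0195] [0.6186 0.0235] [ 2.2 -4. ] [0.6197 0.0215]
B1 [ 0.6714 -0.1946] [ 0.6751 -0.1939] [-3.7 -0.7] [ 0.6732 -0.1942]
B2 [ 0.6736 -0.3792] [ 0.6746 -0.3721] [-1.  -7.2] [ 0.6741 -0.3757]
B3 [ 0.582  -0.3761] [ 0.5805 -0.3743] [ 1.5 -1.8] [ 0.5812 -0.3752]
B4 [ 0.5798 -0.1941] [ 0.5846 -0.1944] [-4.8  0.2] [ 0.5822 -0.1943]
T1 [0.6491 0.3644] [0.6469 0.3629] [2.2 1.5] [0.648  0.3636]
T2 [0.673 0.231] [0.6737 0.2316] [-0.7 -0.6] [0.6734 0.2313]
T3 [0.606  0.2142] [0.6056 0.221 ] [ 0.4 -6.8] [0.6058 0.2176]
T4 [0.5791 0.3482] [0.5828 0.3534] [-3.7 -5.2] [0.5809 0.3508]
B [ 0.6277 -0.2848] yaw of y axis 90.0 from x -0.1 0.18118898200640263 0.09195431586745079
T [0.627  0.2908] yaw of y axis 100.7 from x 11.2 0.13511855933958275 0.0686200990926181
handle dir -7.561205388689339 0.09844973929141033
```

Run:
```python
from h import *
rel([0.4745,-0.0058,0.16],-60)
print(at("top",(200+408/3,140+293/3),.036))
```

```text
shift [array([-1.51 , -1.44 ,  0.273]), np.float64(-0.2675)] pos [0.1788 0.546  0.2415] yaw 71.8 tilt 0.09 q6 -0.21 open 1.001 t 0.1
[ 0.36182284 -0.04298837]
```

```bash
python3 -m handwheel '[[0,0,0,-0.1,-0.096,0.018,1],[0,0,0,-0.1,-0.096,0.018,1],[0,0,0,-0.1,-0.096,0.018,1],[0,0,0,-0.1,-0.096,0.018,1],[0,0,0,-0.1,-0.096,0.018,1],[0,0,0,-0.1,-0.096,0.018,1],[0,0,0,-0.1,-0.096,0.018,1],[0,0,0,-0.1,-0.096,0.018,1]]'
python3 -m handwheel '[[0,0,0,-0.1,-0.096,0.018,1],[0,0,0,-0.1,-0.096,0.018,1],[0,0,0,-0.1,-0.096,0.018,1],[0,0,0,-0.1,-0.096,0.018,1],[0,0,0,-0.1,-0.096,0.018,1],[0,0,0,-0.1,-0.096,0.018,1],[0,0,0,-0.1,-0.096,0.018,1],[0,0,0.044,0,0,0,1]]'
python3 -m handwheel '[[0,0,0.0447,0,0,0,1],[0,0,0.0447,0,0,0,1],[0,0,0.0447,0,0,0,1],[0,0,0.0447,0,0,0,1],[0,0,0.0447,0,0,0,1],[0,0,0.0447,0,0,0,1],[0,0,0.0447,0,0,0,1],[0,0,0.0447,0,0,0,1]]'
python3 - <<'E'
from h import *
rel([0.4745,-0.0058,0.16],0)
m=ctrl.camera_model("wrist"); im=ctrl.camera("wrist"); print(m)
for r,z in ((.032,.036),(.030,0)):
    t=np.linspace(0,2*np.pi,40); P=np.c_[.4745+r*np.cos(t),-.0058+r*np.sin(t),0*t+z]
    cv2.polylines(im,[proj("wrist",P,m).round().astype(int)],True,(0,0,255),1)
cv2.imwrite("pics/w1.png",im)
E
```

```text
time_s: 0.9
eef_pos: [0.3356, 0.2512, 0.1987]
eef_rot: [-0.0, 0.158, 0.988, -0.0]
wrist_force: [1.9, 1.0, 0.6]
opening: 1.0
grasp_force: 0.0
time_s: 1.7
eef_pos: [0.4738, -0.0084, 0.1607]
eef_rot: [0.0, 0.228, 0.974, -0.001]
wrist_force: [-0.7, 0.9, -0.4]
opening: 1.003
grasp_force: 0.0
time_s: 2.5
eef_pos: [0.4718, -0.0042, 0.1609]
eef_rot: [-0.0, 0.712, 0.702, -0.0]
wrist_force: [-0.1, 0.4, -0.1]
opening: 0.999
grasp_force: 0.0
shift [array([-0.005,  0.009,  0.003]), np.float64(-0.0043)] pos [ 0.4718 -0.0042  0.1609] yaw -0.8 tilt 0.05 q6 -0.25 open 0.999 t 2.5
{'camera_matrix': array([[309.70691629,   0.        , 322.38752473],
       [  0.        , 309.70691629, 191.99209398],
       [  0.        ,   0.        ,   1.        ]]), 'cam_to_world': array([[ 0.99990506,  0.01291826,  0.00479386,  0.47330657],
       [-0.01372797,  0.96389558,  0.26592639,  0.06323773],
       [-0.00118547, -0.26596696,  0.96398142,  0.29177174],
       [ 0.        ,  0.        ,  0.        ,  1.        ]])}
```

View pics/w1.png

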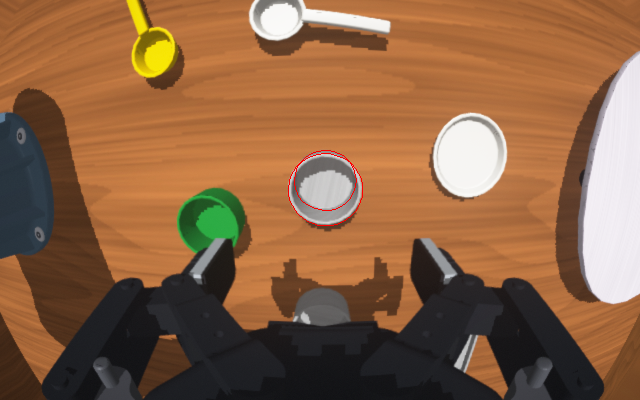

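Run:
```python
from h import *
for dz in (.02,.013,.006,0,-.005,-.011): print(dz,proj("wrist",[[.4718-.0425,-.0042+.011,.1609+dz],[.4718+.0425,-.0042+.011,.1609+dz]]).round(0).tolist())
rel([.4745,-.0058,.026],0)
```

```text
0.02 [[219.0, 254.0], [424.0, 250.0]]
0.013 [[223.0, 247.0], [419.0, 243.0]]
0.006 [[228.0, 240.0], [415.0, 237.0]]
0 [[231.0, 235.0], [411.0, 232.0]]
-0.005 [[234.0, 231.0], [409.0, 228.0]]
-0.011 [[237.0, 227.0], [406.0, 224.0]]
shift [array([-0.005,  0.009,  0.45 ]), np.float64(-0.0065)] pos [ 0.4718 -0.0042  0.1609] yaw -1.2 tilt 0.04 q6 -0.24 open 0.999 t 2.55
```

```bash
python3 -m handwheel '[[0,0,-0.0065,-0.005,0.009,0,1],[0,0,0,0,0,0.1,1],[0,0,0,0,0,0.1,1],[0,0,0,0,0,0.1,1],[0,0,0,0,0,0.1,1],[0,0,0,0,0,0.05,1],[0,0,0,0,0,0.02,1],[0,0,0,0,0,0,1]]'
python3 -m handwheel '[[0,0,0,0,0,0,0],[0,0,0,0,0,0,0],[0,0,0,0,0,0,0],[0,0,0,0,0,0,0],[0,0,0,0,0,0,0],[0,0,0,0,0,0,0],[0,0,0,0,0,0,0],[0,0,0,0,0,0,0]]'
python3 - <<'E'
from h import *
rel([.6277,-.2408,.1],0)
cv2.imwrite("pics/w2.png",ctrl.camera("wrist"))
E
```

```text
time_s: 3.35
eef_pos: [0.4744, -0.0058, 0.0196]
eef_rot: [-0.001, 0.702, 0.712, -0.0]
wrist_force: [0.5, -0.2, 0.6]
opening: 1.002
grasp_force: 0.0
time_s: 4.15
eef_pos: [0.4757, -0.0061, 0.0222]
eef_rot: [0.001, 0.702, 0.712, 0.0]
wrist_force: [-4.3, 0.4, 9.1]
opening: 0.731
grasp_force: 63.0
shift [array([-0.789,  0.496, -0.258]), np.float64(0.0043)] pos [ 0.4757 -0.0061  0.0222] yaw 0.8 tilt 0.11 q6 -0.28 open 0.731 t 4.15
```

View pics/w2.png

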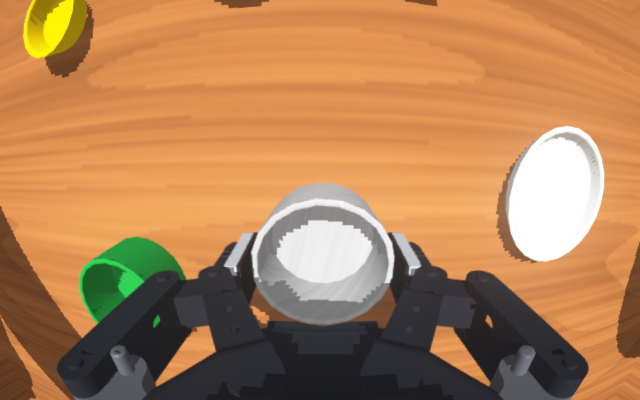

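Bowl_a is held (opening 0.731, about 62 mm, 63 N), and the picture shows it upright between the pads.

```bash
python3 -m handwheel '[[0,0,0,0,0,-0.04,0],[0,0,0,0,0,-0.08,0],[0,0,0,0,0,-0.08,0],[0,0,0,0,0,-0.05,0],[0,0,0,-0.1,0.062,0,0],[0,0,0,-0.1,0.062,0,0],[0,0,0,-0.1,0.062,0,0],[0,0,0,-0.1,0.062,0,0]]'
python3 -m handwheel '[[0,0,0,-0.1,0.062,0,0],[0,0,0,-0.1,0.062,0,0],[0,0,0,-0.1,0.062,0,0],[0,0,0,-0.089,0.062,0,0],[0,0,0,0,0,0,0],[0,0,0,0,0,0,0],[0,0,0,0,0,0,0],[0,0,0,0,0,0,0]]'
python3 - <<'E'
from h import *
rel([.6277,-.2408,.032],0)
m=ctrl.camera_model("wrist"); im=ctrl.camera("wrist")
c=np.array([.6277,-.2848])
for y in (.044,-.044):
    P=np.array([[c[0]+a*.042,c[1]+y+b*.042,.015] for a,b in((1,1),(1,-1),(-1,-1),(-1,1))])
    cv2.polylines(im,[proj("wrist",P,m).round().astype(int)],True,(0,0,255),1)
for cc in ((.47,-.1561,.036,.032),(.4724,-.3197,.07,.021)):
    t=np.linspace(0,2*np.pi,40); P=np.c_[cc[0]+cc[3]*np.cos(t),cc[1]+cc[3]*np.sin(t),0*t+cc[2]]
    cv2.polylines(im,[proj("wrist",P,m).round().astype(int)],True,(0,0,255),1)
cv2.imwrite("pics/w3.png",im)
E
```

```text
time_s: 5.0
eef_pos: [0.5519, -0.1262, 0.097]
eef_rot: [0.001, 0.702, 0.712, 0.0]
wrist_force: [0.6, 0.1, -0.8]
opening: 0.728
grasp_force: 65.5
time_s: 5.8
eef_pos: [0.6262, -0.2394, 0.0956]
eef_rot: [-0.0, 0.702, 0.712, -0.0]
wrist_force: [-0.1, -0.3, -0.2]
opening: 0.72
grasp_force: 65.6
shift [array([-0.005,  0.005,  0.212]), np.float64(0.0044)] pos [ 0.6262 -0.2394  0.0956] yaw 0.8 tilt 0.03 q6 -0.56 open 0.72 t 5.8
```

View pics/w3.png

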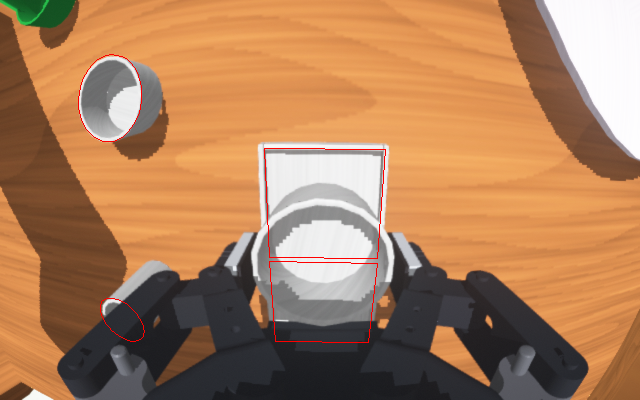

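Red overlays (bay outlines, bowl_b's rim) sit on the tray at (262–388, 145–260) and on bowl_b at (110,98), so the map is right.

```bash
python3 -m handwheel '[[0,0,0.0044,-0.005,0.005,0,0],[0,0,0,0,0,0.07,0],[0,0,0,0,0,0.07,0],[0,0,0,0,0,0.05,0],[0,0,0,0,0,0.022,0],[0,0,0,0,0,0.005,0],[0,0,0,0,0,0.003,0],[0,0,0,0,0,0,0]]'
python3 -m handwheel '[[0,0,0,0,0,0.003,0],[0,0,0,0,0,0.003,0],[0,0,0,0,0,0.002,0],[0,0,0,0,0,0,0],[0,0,0,0,0,0,0],[0,0,0,0,0,0,0],[0,0,0,0,0,0,0],[0,0,0,0,0,0,0]]'
```

```text
time_s: 6.65
eef_pos: [0.6288, -0.2425, 0.0303]
eef_rot: [0.001, 0.707, 0.707, 0.0]
wrist_force: [1.2, -0.1, -0.5]
opening: 0.726
grasp_force: 65.6
time_s: 7.45
eef_pos: [0.6284, -0.2422, 0.0273]
eef_rot: [0.0, 0.707, 0.707, 0.0]
wrist_force: [-2.0, 0.7, 4.7]
opening: 0.728
grasp_force: 66.1
```

```bash
python3 -m handwheel '[[0,0,0,0,0,0,0.85],[0,0,0,0,0,0,0.85],[0,0,0,0,0,0,1],[0,0,0,0,0,0,1],[0,0,0,0,0,-0.06,1],[0,0,0,0,0,-0.1,1],[0,0,0,0,0,-0.1,1],[0,0,0,0,0,-0.04,1]]'
python3 - <<'E'
from h import *
rel([.47,-.1561,.02],0)
m=ctrl.camera_model("wrist"); im=ctrl.camera("wrist")
t=np.linspace(0,2*np.pi,40); P=np.c_[.6277+.032*np.cos(t),-.2408+.032*np.sin(t),0*t+.041]
cv2.polylines(im,[proj("wrist",P,m).round().astype(int)],True,(0,0,255),1)
cv2.imwrite("pics/w4.png",im)
E
```

```text
time_s: 8.25
eef_pos: [0.6303, -0.2433, 0.122]
eef_rot: [0.003, 0.707, 0.707, 0.001]
wrist_force: [0.4, -0.7, 0.5]
opening: 1.001
grasp_force: 0.0
shift [array([ 0.291, -0.537,  0.336]), np.float64(-0.0003)] pos [ 0.6303 -0.2433  0.122 ] yaw -0.1 tilt 0.39 q6 -0.54 open 1.001 t 8.25
```

View pics/w4.png

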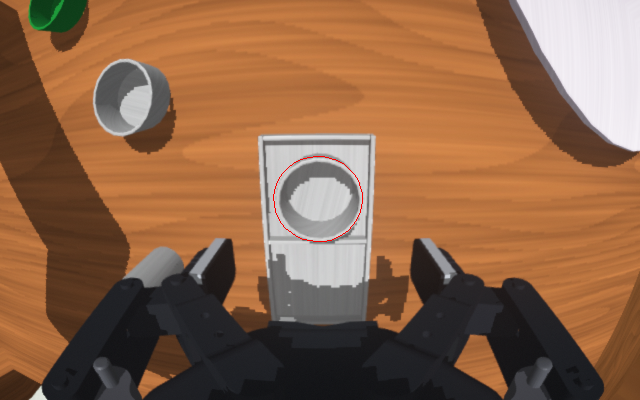

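Bowl_a stands flat and centred in the near bay at (318,198), on the predicted circle. Next is bowl_b.

```bash
python3 -m handwheel '[[0,0,0,0.058,-0.107,0,1],[0,0,0,0.058,-0.107,0,1],[0,0,0,0.058,-0.107,0,1],[0,0,0,0.058,-0.107,0,1],[0,0,0,0.059,-0.109,0,1],[0,0,0,0,0,0.1,1],[0,0,0,0,0,0.1,1],[0,0,0,0,0,0,1]]'
python3 - <<'E'
from h import *
rel([.47,-.1561,.02],0)
E
```

```text
time_s: 9.1
eef_pos: [0.4637, -0.1525, 0.0533]
eef_rot: [-0.004, 0.708, 0.707, -0.001]
wrist_force: [0.2, -0.3, -0.1]
opening: 1.004
grasp_force: 0.0
shift [array([-0.012,  0.022,  0.111]), np.float64(-0.0004)] pos [ 0.4637 -0.1525  0.0533] yaw -0.1 tilt 0.46 q6 -0.56 open 1.004 t 9.1
```

```bash
python3 -m handwheel '[[0,0,0,-0.012,0.022,0,1],[0,0,0,0,0,0,1],[0,0,0,0,0,0.05,1],[0,0,0,0,0,0.04,1],[0,0,0,0,0,0.021,1],[0,0,0,0,0,0,1],[0,0,0,0,0,0,1],[0,0,0,0,0,0,1]]'
python3 -m handwheel '[[0,0,0,0,0,0,0],[0,0,0,0,0,0,0],[0,0,0,0,0,0,0],[0,0,0,0,0,0,0],[0,0,0,0,0,0,0],[0,0,0,0,0,0,0],[0,0,0,0,0,0,0],[0,0,0,0,0,0,0]]'
python3 - <<'E'
from h import *
rel([.6277,-.3288,.1],0)
E
```

```text
time_s: 9.9
eef_pos: [0.4742, -0.1585, 0.0241]
eef_rot: [0.0, 0.707, 0.707, 0.0]
wrist_force: [-0.8, 0.4, 0.4]
opening: 1.005
grasp_force: 0.0
time_s: 10.7
eef_pos: [0.4739, -0.1584, 0.0245]
eef_rot: [0.0, 0.707, 0.707, -0.0]
wrist_force: [-2.4, 1.7, 7.4]
opening: 0.709
grasp_force: 64.8
shift [array([-0.568,  0.513, -0.251]), np.float64(-0.0003)] pos [ 0.4739 -0.1584  0.0245] yaw -0.0 tilt 0.02 q6 -0.56 open 0.709 t 10.7
```

```bash
python3 -m handwheel '[[0,0,0,0,0,-0.04,0],[0,0,0,0,0,-0.08,0],[0,0,0,0,0,-0.08,0],[0,0,0,0,0,-0.05,0],[0,0,0,-0.08,0.072,0,0],[0,0,0,-0.08,0.072,0,0],[0,0,0,-0.08,0.072,0,0],[0,0,0,-0.08,0.072,0,0]]'
python3 -m handwheel '[[0,0,0,-0.08,0.072,0,0],[0,0,0,-0.08,0.072,0,0],[0,0,0,-0.06,0.06,0,0],[0,0,0,-0.028,0.021,0,0],[0,0,0,0,0,0,0],[0,0,0,0,0,0,0],[0,0,0,0,0,0,0],[0,0,0,0,0,0,0]]'
python3 - <<'E'
from h import *
rel([.6277,-.3288,.034],0)
E
```

```text
time_s: 11.5
eef_pos: [0.561, -0.2552, 0.0994]
eef_rot: [0.0, 0.707, 0.707, 0.0]
wrist_force: [0.6, -0.7, -0.6]
opening: 0.707
grasp_force: 65.5
time_s: 12.3
eef_pos: [0.627, -0.3278, 0.0987]
eef_rot: [-0.0, 0.707, 0.707, -0.0]
wrist_force: [-0.2, 1.0, -1.4]
opening: 0.71
grasp_force: 65.4
shift [array([-0.003,  0.002,  0.216]), np.float64(-0.0002)] pos [ 0.627  -0.3278  0.0987] yaw -0.0 tilt 0.03 q6 -0.65 open 0.71 t 12.3
```

```bash
python3 -m handwheel '[[0,0,0,-0.008,0.002,0,0],[0,0,0,0,0,0.07,0],[0,0,0,0,0,0.07,0],[0,0,0,0,0,0.05,0],[0,0,0,0,0,0.022,0],[0,0,0,0,0,0.004,0],[0,0,0,0,0,0,0],[0,0,0,0,0,0,0]]'
python3 -m handwheel '[[0,0,0,0,0,0.004,0],[0,0,0,0,0,0.004,0],[0,0,0,0,0,0.004,0],[0,0,0,0,0,0.002,0],[0,0,0,0,0,0.002,0],[0,0,0,0,0,0,0],[0,0,0,0,0,0,0],[0,0,0,0,0,0,0]]'
```

```text
time_s: 13.1
eef_pos: [0.6288, -0.3317, 0.0351]
eef_rot: [0.001, 0.707, 0.707, 0.0]
wrist_force: [0.0, 0.0, -0.9]
opening: 0.704
grasp_force: 65.5
time_s: 13.9
eef_pos: [0.6281, -0.3311, 0.0296]
eef_rot: [-0.0, 0.707, 0.707, -0.0]
wrist_force: [-3.1, 1.5, 5.4]
opening: 0.706
grasp_force: 66.0
```

```bash
python3 -m handwheel '[[0,0,0,0,0,0,0.85],[0,0,0,0,0,0,0.85],[0,0,0,0,0,0,1],[0,0,0,0,0,0,1],[0,0,0,0,0,-0.06,1],[0,0,0,0,0,-0.12,1],[0,0,0,0,0,-0.12,1],[0,0,0,0,0,-0.1,1]]'
python3 -m handwheel '[[0,0,0,0,0,0,1],[0,0,0,0.008,-0.1,0,1],[0,0,0,0.008,-0.1,0,1],[0,0,0,0.008,-0.1,0,1],[0,0,0,0.008,-0.1,0,1],[0,0,0,0.008,-0.1,0,1],[0,0,0,0,0,0,1],[0,0,0,0,0,0,1]]'
python3 - <<'E'
from h import *
rel([.4724,-.3197,.045],0)
m=ctrl.camera_model("wrist"); im=ctrl.camera("wrist")
t=np.linspace(0,2*np.pi,40)
for cc in ((.4724,-.3197,.07,.021),(.6277,-.2408,.041,.032),(.6277,-.3288,.041,.032)):
    P=np.c_[cc[0]+cc[3]*np.cos(t),cc[1]+cc[3]*np.sin(t),0*t+cc[2]]
    cv2.polylines(im,[proj("wrist",P,m).round().astype(int)],True,(0,0,255),1)
cv2.imwrite("pics/w5.png",im)
E
```

```text
time_s: 14.7
eef_pos: [0.6288, -0.3316, 0.1528]
eef_rot: [0.001, 0.707, 0.707, 0.0]
wrist_force: [0.2, 0.5, 0.3]
opening: 0.998
grasp_force: 0.0
time_s: 15.5
eef_pos: [0.4781, -0.3193, 0.1498]
eef_rot: [0.001, 0.708, 0.706, 0.0]
wrist_force: [0.6, -0.4, -0.2]
opening: 0.998
grasp_force: 0.0
shift [array([-0.001, -0.019,  0.349]), np.float64(-0.0007)] pos [ 0.4781 -0.3193  0.1498] yaw -0.1 tilt 0.08 q6 -0.79 open 0.998 t 15.5
```

View pics/w5.png

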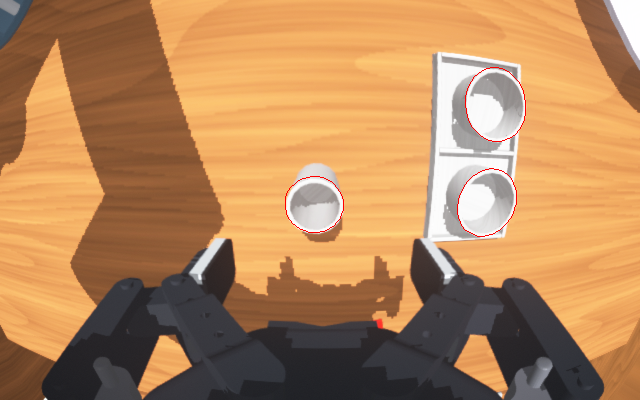

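Both bowls stand inside their bays at (495,104) and (487,202), and the tumbler rim at (314,205) fits its overlay. Going down on the tumbler.

```bash
python3 -m handwheel '[[0,0,0,-0.001,-0.019,0,1],[0,0,0,0,0,0.08,1],[0,0,0,0,0,0.1,1],[0,0,0,0,0,0.1,1],[0,0,0,0,0,0.05,1],[0,0,0,0,0,0.019,1],[0,0,0,0,0,0,1],[0,0,0,0,0,0,1]]'
python3 -m handwheel '[[0,0,0,0,0,0,0],[0,0,0,0,0,0,0],[0,0,0,0,0,0,0],[0,0,0,0,0,0,0],[0,0,0,0,0,0,0],[0,0,0,0,0,0,0],[0,0,0,0,0,0,0],[0,0,0,0,0,0,0]]'
python3 - <<'E'
from h import *
rel([.6333,.2584,.155],11)
E
```

```text
time_s: 16.35
eef_pos: [0.4732, -0.32, 0.0455]
eef_rot: [0.001, 0.707, 0.707, -0.0]
wrist_force: [0.2, -0.3, 0.1]
opening: 1.001
grasp_force: 0.0
time_s: 17.15
eef_pos: [0.4727, -0.3197, 0.0453]
eef_rot: [0.001, 0.707, 0.707, -0.0]
wrist_force: [-0.5, 1.2, 5.6]
opening: 0.468
grasp_force: 60.4
shift [array([ 1.927,  0.533, -0.367]), np.float64(-0.0615)] pos [ 0.4727 -0.3197  0.0453] yaw -0.1 tilt 0.07 q6 -0.8 open 0.468 t 17.15
```

```bash
python3 -m handwheel '[[0,0,0,0,0,-0.05,0],[0,0,0,0,0,-0.12,0],[0,0,0,0,0,-0.12,0],[0,0,0,0,0,-0.077,0],[0,0,0,0.08,0.022,0,0],[0,0,0,0.137,0.038,0,0],[0,0,0,0.137,0.038,0,0],[0,0,0,0.137,0.038,0,0]]'
python3 -m handwheel '[[0,0,0,0.137,0.038,0,0],[0,0,0,0.137,0.038,0,0],[0,0,0,0.137,0.038,0,0],[0,0,0,0.137,0.038,0,0],[0,0,0,0.137,0.038,0,0],[0,0,0,0.137,0.038,0,0],[0,0,0,0.137,0.038,0,0],[0,0,0,0.137,0.038,0,0]]'
python3 -m handwheel '[[0,0,0,0.137,0.038,0,0],[0,0,0,0.137,0.038,0,0],[0,0,0,0.066,0.017,0,0],[0,0,-0.03,0,0,0,0],[0,0,-0.031,0,0,0,0],[0,0,0,0,0,0,0],[0,0,0,0,0,0,0],[0,0,0,0,0,0,0]]'
python3 - <<'E'
from h import *
rel([.6333,.2584,.055],11)
m=ctrl.camera_model("wrist"); im=ctrl.camera("wrist")
A=np.radians(11);X=np.array([np.cos(A),np.sin(A)]);Y=np.array([-X[1],X[0]])
for y in (.033,-.033):
    P=np.array([[*(np.array([.627,.2908])+X*a*.031+Y*(y+b*.031)),.015] for a,b in((1,1),(1,-1),(-1,-1),(-1,1))])
    cv2.polylines(im,[proj("wrist",P,m).round().astype(int)],True,(0,0,255),1)
t=np.linspace(0,2*np.pi,40)
for cc in ((.4523,.3165,.07,.021),(.6197,.0215,.013,.043)):
    P=np.c_[cc[0]+cc[3]*np.cos(t),cc[1]+cc[3]*np.sin(t),0*t+cc[2]]
    cv2.polylines(im,[proj("wrist",P,m).round().astype(int)],True,(0,0,255),1)
cv2.imwrite("pics/w6.png",im)
E
```

```text
time_s: 17.95
eef_pos: [0.5135, -0.1708, 0.1554]
eef_rot: [0.0, 0.708, 0.706, 0.0]
wrist_force: [0.8, -0.4, -0.5]
opening: 0.465
grasp_force: 60.5
time_s: 18.75
eef_pos: [0.6051, 0.1585, 0.1554]
eef_rot: [0.0, 0.707, 0.707, 0.0]
wrist_force: [-0.2, -0.6, -1.0]
opening: 0.469
grasp_force: 60.5
time_s: 19.55
eef_pos: [0.6329, 0.2584, 0.1548]
eef_rot: [0.0, 0.638, 0.77, 0.0]
wrist_force: [-0.6, -0.9, 0.2]
opening: 0.468
grasp_force: 60.6
shift [array([-0.   ,  0.001,  0.333]), np.float64(-0.0012)] pos [0.6329 0.2584 0.1548] yaw 10.8 tilt 0.01 q6 0.03 open 0.468 t 19.55
```

View pics/w6.png

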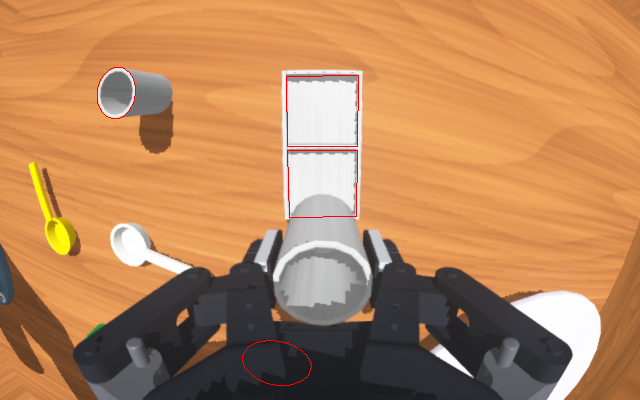

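The overlays fit the tray bays (287–358, 75–217) and the second tumbler's rim (116,93). Lowering.

```bash
python3 -m handwheel '[[0,0,0,0,0,0.08,0],[0,0,0,0,0,0.1,0],[0,0,0,0,0,0.08,0],[0,0,0,0,0,0.05,0],[0,0,0,0,0,0.02,0],[0,0,0,0,0,0.003,0],[0,0,0,0,0,0,0],[0,0,0,0,0,0,0]]'
python3 -m handwheel '[[0,0,0,0,0,0.004,0],[0,0,0,0,0,0.004,0],[0,0,0,0,0,0.004,0],[0,0,0,0,0,0.003,0],[0,0,0,0,0,0.002,0],[0,0,0,0,0,0,0],[0,0,0,0,0,0,0],[0,0,0,0,0,0,0]]'
```

```text
time_s: 20.4
eef_pos: [0.634, 0.2589, 0.0562]
eef_rot: [0.001, 0.637, 0.771, 0.001]
wrist_force: [-0.1, 0.2, -1.7]
opening: 0.467
grasp_force: 60.6
time_s: 21.2
eef_pos: [0.6329, 0.2587, 0.0503]
eef_rot: [0.0, 0.637, 0.771, -0.0]
wrist_force: [-3.9, 0.0, 6.3]
opening: 0.468
grasp_force: 61.2
```

```bash
python3 -m handwheel '[[0,0,0,0,0,0,0.6],[0,0,0,0,0,0,0.6],[0,0,0,0,0,0,1],[0,0,0,0,0,0,1],[0,0,0,0,0,0,1],[0,0,0,0,0,-0.1,1],[0,0,0,0,0,-0.13,1],[0,0,0,0,0,-0.1,1]]'
python3 - <<'E'
from h import *
rel([.4523,.3165,.045],11)
E
```

```text
time_s: 22.0
eef_pos: [0.6332, 0.2587, 0.1503]
eef_rot: [0.0, 0.637, 0.771, 0.0]
wrist_force: [0.9, -0.9, 0.5]
opening: 0.999
grasp_force: 0.0
shift [array([ 0.303, -0.556,  0.35 ]), np.float64(-0.0004)] pos [0.6332 0.2587 0.1503] yaw 10.9 tilt 0.06 q6 0.02 open 0.999 t 22.0
```

```bash
python3 -m handwheel '[[0,0,0,0.06,-0.11,0,1],[0,0,0,0.06,-0.11,0,1],[0,0,0,0.06,-0.11,0,1],[0,0,0,0.06,-0.11,0,1],[0,0,0,0.06,-0.11,0,1],[0,0,0,0.003,-0.006,0,1],[0,0,0,0,0,0,1],[0,0,0,0,0,0,1]]'
python3 - <<'E'
from h import *
rel([.4523,.3165,.045],11)
E
```

```text
time_s: 22.8
eef_pos: [0.4531, 0.3162, 0.1488]
eef_rot: [0.0, 0.637, 0.771, 0.001]
wrist_force: [0.6, -0.6, 0.2]
opening: 1.002
grasp_force: 0.0
shift [array([ 0.002, -0.003,  0.346]), np.float64(-0.0005)] pos [0.4531 0.3162 0.1488] yaw 10.9 tilt 0.08 q6 0.2 open 1.002 t 22.8
```

```bash
python3 -m handwheel '[[0,0,0,0.002,-0.002,0,1],[0,0,0,0,0,0.08,1],[0,0,0,0,0,0.1,1],[0,0,0,0,0,0.1,1],[0,0,0,0,0,0.05,1],[0,0,0,0,0,0.016,1],[0,0,0,0,0,0,1],[0,0,0,0,0,0,1]]'
python3 -m handwheel '[[0,0,0,0,0,0,0],[0,0,0,0,0,0,0],[0,0,0,0,0,0,0],[0,0,0,0,0,0,0],[0,0,0,0,0,0,0],[0,0,0,0,0,0,0],[0,0,0,0,0,0,0],[0,0,0,0,0,0,0]]'
python3 - <<'E'
from h import *
rel([.6207,.3232,.155],11)
E
```

```text
time_s: 23.6
eef_pos: [0.4524, 0.3171, 0.0459]
eef_rot: [0.0, 0.637, 0.771, 0.001]
wrist_force: [0.7, 0.3, 0.3]
opening: 0.998
grasp_force: 0.0
time_s: 24.4
eef_pos: [0.4516, 0.317, 0.0456]
eef_rot: [0.0, 0.637, 0.771, 0.0]
wrist_force: [-1.1, -0.1, 5.4]
opening: 0.475
grasp_force: 60.3
shift [array([-0.087,  0.558, -0.364]), np.float64(-0.0004)] pos [0.4516 0.317  0.0456] yaw 10.9 tilt 0.06 q6 0.21 open 0.475 t 24.4
```

```bash
python3 -m handwheel '[[0,0,0,0,0,-0.05,0],[0,0,0,0,0,-0.12,0],[0,0,0,0,0,-0.12,0],[0,0,0,0,0,-0.075,0],[0,0,0,-0.017,0.11,0,0],[0,0,0,-0.017,0.11,0,0],[0,0,0,-0.017,0.11,0,0],[0,0,0,-0.017,0.11,0,0]]'
python3 -m handwheel '[[0,0,0,-0.017,0.11,0,0],[0,0,0,-0.002,0.008,0,0],[0,0,0,0,0,0,0],[0,0,0,0,0,0,0],[0,0,0,0,0,0,0],[0,0,0,0,0,0,0],[0,0,0,0,0,0,0],[0,0,0,0,0,0,0]]'
python3 - <<'E'
from h import *
rel([.6207,.3232,.0556],11)
E
```

```text
time_s: 25.2
eef_pos: [0.5859, 0.3218, 0.1553]
eef_rot: [0.0, 0.637, 0.771, 0.0]
wrist_force: [-0.5, 0.3, -1.4]
opening: 0.477
grasp_force: 60.8
time_s: 26.0
eef_pos: [0.6202, 0.323, 0.1543]
eef_rot: [0.0, 0.636, 0.771, 0.0]
wrist_force: [-0.5, -0.3, -1.0]
opening: 0.47
grasp_force: 61.0
shift [array([0.   , 0.002, 0.329]), np.float64(-0.0003)] pos [0.6202 0.323  0.1543] yaw 10.9 tilt 0.01 q6 0.12 open 0.47 t 26.0
```

```bash
python3 -m handwheel '[[0,0,0,0,0.002,0.08,0],[0,0,0,0,0,0.1,0],[0,0,0,0,0,0.08,0],[0,0,0,0,0,0.05,0],[0,0,0,0,0,0.016,0],[0,0,0,0,0,0.003,0],[0,0,0,0,0,0,0],[0,0,0,0,0,0,0]]'
python3 -m handwheel '[[0,0,0,0,0,0.004,0],[0,0,0,0,0,0.004,0],[0,0,0,0,0,0.004,0],[0,0,0,0,0,0.003,0],[0,0,0,0,0,0.002,0],[0,0,0,0,0,0,0],[0,0,0,0,0,0,0],[0,0,0,0,0,0,0]]'
```

```text
time_s: 26.8
eef_pos: [0.6222, 0.3234, 0.0571]
eef_rot: [0.001, 0.637, 0.771, 0.001]
wrist_force: [0.2, 0.2, -1.4]
opening: 0.475
grasp_force: 61.0
time_s: 27.6
eef_pos: [0.6211, 0.323, 0.0507]
eef_rot: [-0.0, 0.637, 0.771, -0.0]
wrist_force: [-2.6, -0.7, 5.0]
opening: 0.473
grasp_force: 61.5
```

```bash
python3 -m handwheel '[[0,0,0,0,0,0,0.6],[0,0,0,0,0,0,0.6],[0,0,0,0,0,0,1],[0,0,0,0,0,0,1],[0,0,0,0,0,0,1],[0,0,0,0,0,-0.1,1],[0,0,0,0,0,-0.13,1],[0,0,0,0,0,-0.1,1]]'
python3 - <<'E'
from h import *
rel([.4915,.1441,.15],82.4)
print(at("top",(325,118),0),at("top",(325,118),.03))
E
```

```text
time_s: 28.4
eef_pos: [0.6215, 0.3231, 0.1513]
eef_rot: [0.0, 0.637, 0.771, 0.001]
wrist_force: [0.9, 0.1, -0.3]
opening: 0.999
grasp_force: 0.0
shift [array([-0.504, -0.539,  0.003]), np.float64(-0.3971)] pos [0.6215 0.3231 0.1513] yaw 10.9 tilt 0.07 q6 0.12 open 0.999 t 28.4
[ 0.78507702 -0.00304787] [ 0.77117511 -0.00268183]
```

```bash
python3 -m handwheel '[[0,0,0,-0.084,-0.09,0,1],[0,0,0,-0.084,-0.09,0,1],[0,0,0,-0.084,-0.09,0,1],[0,0,0,-0.084,-0.09,0,1],[0,0,0,-0.084,-0.09,0,1],[0,0,0,-0.084,-0.09,0,1],[0,0,-0.0441,0,0,0,1],[0,0,-0.0441,0,0,0,1]]'
python3 -m handwheel '[[0,0,-0.0441,0,0,0,1],[0,0,-0.0441,0,0,0,1],[0,0,-0.0441,0,0,0,1],[0,0,-0.0441,0,0,0,1],[0,0,-0.0441,0,0,0,1],[0,0,-0.0441,0,0,0,1],[0,0,-0.0441,0,0,0,0.7],[0,0,0,0,0,0,0.7]]'
python3 - <<'E'
from h import *
m=ctrl.camera_model("wrist"); im=ctrl.camera("wrist")
rel([.4915,.1441,.02],82.4)
s=np.array([.434,.1518]);A=np.radians(-7.6);X=np.array([np.cos(A),np.sin(A)]);Y=np.array([-X[1],X[0]])
P=np.array([[*(s+X*a+Y*b),.024] for a,b in((.026,.006),(.1,.006),(.1,-.006),(.026,-.006))])
cv2.polylines(im,[proj("wrist",P,m).round().astype(int)],True,(0,0,255),1)
t=np.linspace(0,2*np.pi,40);P=np.c_[s[0]+.026*np.cos(t),s[1]+.026*np.sin(t),0*t+.02]
cv2.polylines(im,[proj("wrist",P,m).round().astype(int)],True,(0,0,255),1)
cv2.imwrite("pics/w7.png",im)
E
```

```text
time_s: 29.2
eef_pos: [0.4902, 0.1429, 0.1496]
eef_rot: [0.0, 0.522, 0.853, 0.0]
wrist_force: [-0.2, 0.3, 0.2]
opening: 0.997
grasp_force: 0.0
time_s: 30.0
eef_pos: [0.4907, 0.1438, 0.1494]
eef_rot: [0.0, 0.066, 0.998, 0.0]
wrist_force: [0.5, -0.2, 0.0]
opening: 0.708
grasp_force: 0.0
shift [array([-0.002,  0.001,  0.431]), np.float64(-0.0012)] pos [0.4907 0.1438 0.1494] yaw 82.2 tilt 0.02 q6 -1.38 open 0.703 t 30.05
```

View pics/w7.png

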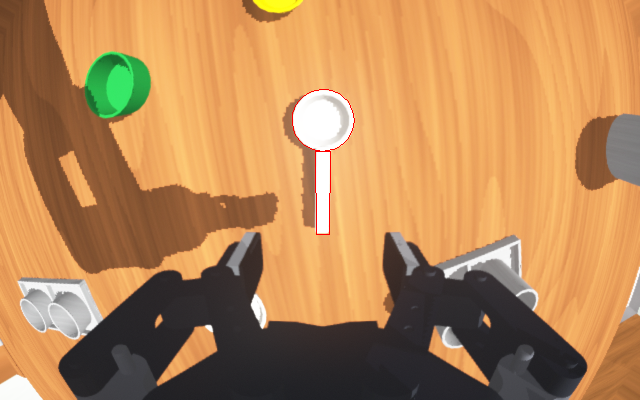

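The white spoon (bowl at (323,120), handle down to (322,234)) fits its overlay exactly, and the handle lies on the jaws' centre line. Descending.

```bash
python3 -m handwheel '[[0,0,-0.001,-0.002,0.001,0.08,0.7],[0,0,0,0,0,0.1,0.7],[0,0,0,0,0,0.1,0.7],[0,0,0,0,0,0.08,0.7],[0,0,0,0,0,0.05,0.7],[0,0,0,0,0,0.021,0.7],[0,0,0,0,0,0,0.7],[0,0,0,0,0,0,0.7]]'
python3 -m handwheel '[[0,0,0,0,0,0,0],[0,0,0,0,0,0,0],[0,0,0,0,0,0,0],[0,0,0,0,0,0,0],[0,0,0,0,0,0,0],[0,0,0,0,0,0,0],[0,0,0,0,0,0,0],[0,0,0,0,0,0,0]]'
python3 - <<'E'
from h import *
A=np.radians(-60)
rel([.6197+.058*np.cos(A),.0215+.058*np.sin(A),.08],30)
E
```

```text
time_s: 30.85
eef_pos: [0.492, 0.1441, 0.0208]
eef_rot: [0.001, 0.066, 0.998, 0.0]
wrist_force: [-0.1, 0.1, 1.0]
opening: 0.699
grasp_force: 0.0
time_s: 31.65
eef_pos: [0.4918, 0.1441, 0.0203]
eef_rot: [0.0, 0.065, 0.998, 0.0]
wrist_force: [1.1, 1.2, 3.6]
opening: 0.119
grasp_force: 61.1
shift [array([-0.594, -0.503, -0.199]), np.float64(0.2919)] pos [0.4918 0.1441 0.0203] yaw 82.5 tilt 0.06 q6 -1.39 open 0.119 t 31.65
```

```bash
python3 -m handwheel '[[0,0,0,0,0,-0.03,0],[0,0,0,0,0,-0.07,0],[0,0,0,0,0,-0.07,0],[0,0,0,0,0,-0.03,0],[0,0,0,-0.06,-0.05,0,0],[0,0,0,-0.089,-0.075,0,0],[0,0,0,-0.089,-0.075,0,0],[0,0,0,-0.089,-0.075,0,0]]'
python3 -m handwheel '[[0,0,0,-0.089,-0.075,0,0],[0,0,0,-0.089,-0.075,0,0],[0,0,0,-0.089,-0.075,0,0],[0,0,0,0,0,0,0],[0,0,0.02,0,0,0,0],[0,0,0.034,0,0,0,0],[0,0,0.034,0,0,0,0],[0,0,0.034,0,0,0,0]]'
python3 -m handwheel '[[0,0,0.034,0,0,0,0],[0,0,0.034,0,0,0,0],[0,0,0.034,0,0,0,0],[0,0,0.034,0,0,0,0],[0,0,0.034,0,0,0,0],[0,0,0,0,0,0,0],[0,0,0,0,0,0,0],[0,0,0,0,0,0,0]]'
python3 - <<'E'
from h import *
A=np.radians(-60)
m=ctrl.camera_model("wrist"); im=ctrl.camera("wrist")
rel([.6197+.058*np.cos(A),.0215+.058*np.sin(A),.03],30)
t=np.linspace(0,2*np.pi,60)
z=ctrl.get_obs()["eef_pos"][2]
for r,h,c in ((.043,.013,(0,0,255)),(.026,z,(255,0,0))):
    P=np.c_[.6197+r*np.cos(t),.0215+r*np.sin(t),0*t+h]
    cv2.polylines(im,[proj("wrist",P,m).round().astype(int)],True,c,1)
cv2.imwrite("pics/w8.png",im)
E
```

```text
time_s: 32.45
eef_pos: [0.578, 0.0487, 0.0795]
eef_rot: [-0.001, 0.065, 0.998, 0.0]
wrist_force: [0.2, 0.2, -0.1]
opening: 0.118
grasp_force: 60.7
time_s: 33.25
eef_pos: [0.6473, -0.0272, 0.0792]
eef_rot: [-0.001, 0.256, 0.967, 0.0]
wrist_force: [-0.7, -0.2, -0.4]
opening: 0.115
grasp_force: 60.6
time_s: 34.05
eef_pos: [0.6481, -0.0276, 0.0797]
eef_rot: [-0.0, 0.499, 0.867, -0.0]
wrist_force: [-0.2, -0.5, -0.7]
opening: 0.122
grasp_force: 60.7
shift [array([-0.004, -0.001,  0.166]), np.float64(0.0005)] pos [ 0.6483 -0.0276  0.0798] yaw 30.1 tilt 0.03 q6 -0.75 open 0.118 t 34.1
```

View pics/w8.png

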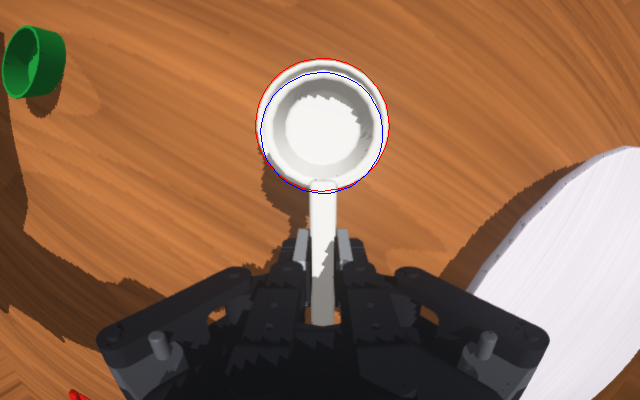

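The spoon is level; its rim sits on the blue target circle (322,131), inside the rest's rim (red). Lowering.

```bash
python3 -m handwheel '[[0,0,0,-0.004,-0.001,0.04,0],[0,0,0,0,0,0.06,0],[0,0,0,0,0,0.04,0],[0,0,0,0,0,0.02,0],[0,0,0,0,0,0.006,0],[0,0,0,0,0,0,0],[0,0,0,0,0,0,0],[0,0,0,0,0,0,0]]'
python3 -m handwheel '[[0,0,0,0,0,0.004,0],[0,0,0,0,0,0.004,0],[0,0,0,0,0,0.003,0],[0,0,0,0,0,0.003,0],[0,0,0,0,0,0.002,0],[0,0,0,0,0,0,0],[0,0,0,0,0,0,0],[0,0,0,0,0,0,0]]'
```

```text
time_s: 34.9
eef_pos: [0.6495, -0.0291, 0.031]
eef_rot: [0.001, 0.5, 0.866, 0.0]
wrist_force: [0.2, -0.2, 0.2]
opening: 0.121
grasp_force: 60.7
time_s: 35.7
eef_pos: [0.6489, -0.0291, 0.0255]
eef_rot: [0.0, 0.5, 0.866, 0.0]
wrist_force: [-1.2, -0.9, 1.9]
opening: 0.12
grasp_force: 60.9
```

```bash
python3 -m handwheel '[[0,0,0,0,0,0.002,0],[0,0,0,0,0,0,0],[0,0,0,0,0,0,0.3],[0,0,0,0,0,0,0.3],[0,0,0,0,0,0,0.6],[0,0,0,0,0,0,0.6],[0,0,0,0,0,0,0.6],[0,0,0,0,0,0,0.6]]'
python3 -m handwheel '[[0,0,0,0,0,-0.04,0.6],[0,0,0,0,0,-0.1,0.6],[0,0,0,0,0,-0.1,0.6],[0,0,0,0,0,-0.1,0.6],[0,0,0,0,0,-0.1,0.6],[0,0,0,0,0,-0.1,0.6],[0,0,0,0,0,0,0.6],[0,0,0,0,0,0,0.6]]'
python3 - <<'E'
from h import *
rel([.65,-.03,.2],30)
m=ctrl.camera_model("wrist"); im=ctrl.camera("wrist"); 
cv2.imwrite("pics/w9.png",im)
s=ctrl.camera("scene")[140:285,110:540]; cv2.imwrite("pics/s9.png",cv2.resize(s,(796,268),interpolation=cv2.INTER_CUBIC))
cv2.imwrite("pics/end.png",np.vstack([cv2.resize(im[:,80:560],(400,330)).repeat(1,0),]))
a=cv2.resize(im,(480,300));b=cv2.resize(s,(796,268),interpolation=cv2.INTER_CUBIC);c=np.zeros((300,796,3),np.uint8);c[:,:480]=a
cv2.imwrite("pics/end.png",np.vstack([c,b]))
E
```

```text
time_s: 36.5
eef_pos: [0.6488, -0.029, 0.0247]
eef_rot: [-0.0, 0.5, 0.866, -0.0]
wrist_force: [-0.8, -0.8, 0.4]
opening: 0.6
grasp_force: 0.0
time_s: 37.3
eef_pos: [0.6494, -0.0292, 0.1885]
eef_rot: [0.001, 0.5, 0.866, 0.0]
wrist_force: [-0.8, 0.1, -0.6]
opening: 0.598
grasp_force: 0.0
shift [array([-0.003,  0.   , -0.038]), np.float64(-0.0001)] pos [ 0.6494 -0.0292  0.1885] yaw 30.0 tilt 0.16 q6 -0.75 open 0.598 t 37.3
```

View pics/end.png

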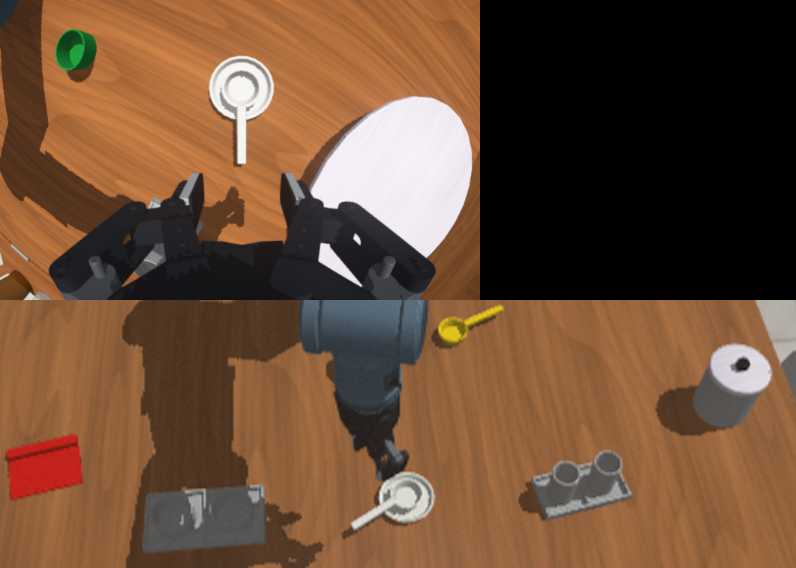

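The spoon's bowl is centred in the rest (wrist view, (241,88)). Both tumblers stand upright in their tray and both bowls are in theirs, and the canister and scraper are undisturbed. Handing in.

```bash
python3 -c "
from bench import ctrl
print(ctrl.hand_in())"
```

```text
the job is handed in; nothing more can be done
None
```

The job is handed in at about 37 s: both bowls, both tumblers and the white spoon are set down in their places, and the scraper and canister were not touched.

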